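Make up the stripping tray and the injection tray

ROBOT

A 6-joint arm with a two-finger parallel gripper is mounted at the origin on a cart in front of the work surface, level with it; the furniture and walls round the work are solid. World frame = base frame: x ahead of the robot, y to its left, z up, the work surface at z = 0. Lengths are in m, angles in rad, forces in N, time in s.
With the tool pointing down it reaches from about 0.3 to 1 m from the base axis. Payload 5.1 kg.
Tool frame: the origin (TCP) lies midway between the tips of the shut fingers; the grasp point (between the pads) lies 19 mm behind it; z points along the fingers, y is the line along which they close (so a half turn about z gives the same grasp; the last joint's range is limited). The gripper opens to 95 mm and grips with 3 to 60 N. Pads are 20 mm wide; open, the fingers measure 119 mm over their backs; the gripper's body (75 mm by 180 mm) begins 59 mm behind the grasp point.
Start: joints at [1.128, 0.124, 1.65, -0, 1.367, -0.083], TCP at [0.229, 0.608, 0.215] pointing down, gripper open.
Joint ranges: [-2.61, 2.61], [-1.02, 2.33], [0.03, 2.71], [-1.35, 4.49], [0.32, 2.68], [-2.91, 2.91]. Speed limits (rad/s): [2.57, 2.57, 3.14, 3.14, 3.14, 3.14].

INTERFACE

Orientations are given as a unit quaternion [w, x, y, z].
In Python, from cell import manip, cams, finder gives the robot as it stands.
- The arm moves only by the tool arm_command, never from a script. Its argument "commands" is a list of rows, each a list of 2 entries, a list of its own where there are three numbers: the shift along the tool's x, y, z in mm, then the turn, a rotation vector about the tool's x, y, z in degrees. In form: [[[tx, ty, tz], [ax, ay, az]], ...]. A call has exactly 10 rows; each row shifts and turns the commanded pose from where the row before left it, along the tool's axes as they then stand; what a row does not reach is not made up. A row lasts 1/10 s, in which the tool goes at most 50 mm and 8.59 degrees, less where a joint would pass 70% of its speed; a pose out of reach is approached as far as the arm can. A call is refused whole if a number of a shift passes 50 or a number of a turn 8.59, either way. A call with a gripper value outside its range is refused whole. "hand" is the opening, from 0 (shut) to 1 (fully open), set as the call begins (left out, the last holds). The fingers move at their own pace and stop on an object; "squeeze" is the grip in N (left out, the last holds). Time passes only in rows, so rows that do not move let the fingers close, or fill a call up. It gives the time, the measured TCP pose, the force, the opening and the grip force at its end, in the units of the state.
- manip.read_state(): the state, without advancing time (a new reading comes with each control period).
- cams.camera(name): name is "scene" or "top" or "wrist"; returns a dict with "img" (384x512x3 uint8, blue, green, red), "z_map" (384x512 float32, m along the optical axis (not along the pixel's ray), 0 where there is no reading), "K" (3x3 intrinsics, pixels), "R" (3x3) and "t" (3): a world point X has camera coordinates R X + t; the wrist camera has in their place "hand_eye" (4x4, takes a point from camera to tool coordinates, whose origin is the TCP and whose axes are the flange's). Camera axes: x right, y down, z forward; pixel columns grow to the right and rows downward; lengths in m; the calibration is good to about 2 mm. A picture is of the moment at which its call begins: read the wrist's pose just before it.
- manip.hand_in(): hands the job in; it is judged then, once.
Trained networks look in a picture, given as the dict that the camera call returned (one of the last four; its "shot" number tells which), for a name from the list of things; names that differ only in an ending like _2 or _b are one class to them, and where a whole thing is asked for, a point or a joint stands for the part that bears it (a point fixed in the world has none). Each returns a list of dicts, best first, with "p" (0 to 1); they miss things now and then, are a little off and sometimes report something else, mostly with a low value. They report only what shows in the picture. A call takes as long as a camera call. They do not tell look-alikes from the thing itself.
- finder.look_for(target, picture): "at" ([x, y, z] in m, in world coordinates, good to about 4 mm: the middle of the surface that is visible of it).
- finder.regions_of(target, picture): "region" (384x512 bool, what is visible of it).
- finder.tip_of(target, picture): "at" ([x, y, z] in m, in world coordinates, good to about 4 mm: a listed point, or the origin of a listed thing).
The state is a dict: "time_s": time; "joints": joint angles; "qd": joint speeds; "tau": joint torques, N m; "tcp_pos": TCP position; "orientation": TCP orientation; "force": force on the tool from outside, world axes, zero at the start; "wrist_torque": the same for the moment, N m; "gripper_width": finger opening in m; "gripper_force": force on a finger pad.
Only numpy, scipy, OpenCV 4.12 (cv2) and the standard library are available. Lean on these libraries where they do the work, as an engineer would, in place of code of your own. Each camera call takes 0.05 s, during which the arm holds its last target. There are 200 camera calls.

TASK

Make up the two trays for the next round of egg injections: the three-pocket injection tray gets the smallest bottle, the needle box and the small dish, and the two-pocket stripping tray gets the amber bottle and the large dish, each standing or lying flat in the pocket cut for its shape and size. Keep the dishes level and the bottles upright all the way, and leave the tall bottle, the rubber blower and the bench timer where they are.

Things in the scene. Friction and masses are not known exactly. Their poses are not given: they have to be found in the camera images.
- injection_tray: Fixed low tray, aluminium rim, grey insert, 123 (x) x 119 (y) x 9 mm, three pockets. Origin: centre of underside, z up. Pockets 4 mm deep, floors 5 mm above the origin, 6 mm play all round. Centres in its frame (mm): small dish, round, 50 across, (26.5, 24.5); smallest bottle, round, 40 across, (-31.5, 24.5); needle box, slot 90 along x by 36 along y, (0, -31.5).
- stripping_tray: Fixed low tray, aluminium rim, grey insert, 142 (x) x 89 (y) x 9 mm, two round pockets. Origin: centre of underside, z up. Pockets 4 mm deep, floors 5 mm above the origin, 6 mm play all round. Centres in its frame (mm): large dish, 69 across, (26.5, 0); amber bottle, 45 across, (-38.5, 0).
- small_dish: Small covered culture dish, round, clear with a pink fill: 38 mm across at the lid (the fingers close on 35 mm), 13 mm high (only the lower 11 mm can be gripped). Origin: centre of its underside, z up.
- large_dish: Large covered culture dish, round, clear with a pink fill: 57 mm across at the lid (the fingers close on 54 mm), 16 mm high (only the lower 14 mm can be gripped). Origin: centre of its underside, z up.
- small_bottle: The smallest bottle: clear with a white label, round, 28 mm across, 56 mm high with its cap; grip its body, the lower 46 mm. Origin: centre of its underside, z up.
- amber_bottle: Brown glass bottle, round, 33 mm across, 63 mm high with its cap; grip its body, the lower 52 mm. Origin: centre of its underside, z up.
- needle_box: Slim white box with a push-on end cap, lying flat: 24 (x) x 78 (y, its length) x 20 mm high. Origin: centre of its underside, z up. Either end may point either way in the slot.
- tall_bottle: White round bottle, 38 mm across, 71 mm high, the biggest of the three bottles; belongs to neither tray, leave it. Loose. Origin: centre of its underside. It stands between the microscope (left, reaching in front to x = 0.48 above y = 0.35) and a fixed joystick stand on a board (x 0.43 to 0.67, y -0.06 to 0.2) that rises to 190 mm: carry things above that.
- blower: Black rubber bulb blower standing on its base, 48 mm across, 85 mm high; leave it. Loose. Origin: centre of its underside.
- bench_timer: White square bench timer with buttons, 62 x 62 x 19 mm; leave it. Loose. Origin: centre of its underside.
Not all that is in view belongs to the job. Several things have the shape of the small_dish; the one meant has the colours described above.

How it is judged:
By the outcome, as a careful person would: the job done as asked, in the order asked, and still so for the second after the job is handed in, with the robot touching nothing.
It also fails if it takes over 144 s, if anything falls off the work surface, if the arm or the gripper's body presses on something with over 40 N, if the wrist force passes 120 N, or if a joint passes its speed limit or range.

## Working session

There is one attempt and no reset: what is moved stays moved. The work goes in short steps, Python scripts to look and compute and a tool call to move; the robot and the scene stay as the last step left them, time stands still between calls to the robot, and variables do not carry over. Pictures are saved under pics/ and viewed, at most 14 in all, crops included, and the job is handed in when it is done.

Besides the shell and the picture viewer there is one more tool, called after "Call:" as a command line: name --argument value ..., lists and objects as JSON in quotes. arm_command: Moves the arm, as the interface text tells. Its arguments: {"type":"object","properties":{"commands":{"type":"array","items":{"type":"array"}},"hand":{"type":"number"},"squeeze":{"type":"number"}},"required":["commands"]}

```bash
mkdir -p pics; ls
cat > h.py <<'E'
import numpy as np, cv2
from cell import manip, cams, finder
def world(d,u,v):
    z=d["z_map"][int(v),int(u)]
    c=np.linalg.inv(d["K"])@np.array([u,v,1])*z
    return d["R"].T@(c-d["t"])
def cloud(d):
    v,u=np.mgrid[:384,:512]; z=d["z_map"]
    c=np.stack([u*z,v*z,z],-1)@np.linalg.inv(d["K"]).T
    return (c-d["t"])@d["R"]
E
python3 - <<'E'
from h import *
s=manip.read_state(); print(s["tcp_pos"],s["orientation"],s["time_s"])
for n in ["top","scene"]:
    d=cams.camera(n); cv2.imwrite(f"pics/{n}0.png",cv2.resize(d["img"],(800,600)))
    R,t=d["R"],d["t"]; print(n,"cam at",np.round(-R.T@t,3))
    for o in "injection_tray stripping_tray small_dish large_dish small_bottle amber_bottle needle_box tall_bottle blower bench_timer".split():
        for r in finder.tip_of(o,d)[:4]:
            p=np.array(r["at"]); c=d["K"]@(R@p+t); print(n,o,np.round(p,3),round(r["p"],2),np.round(c[:2]/c[2]).astype(int))
E
```

```text
pics
[0.22861126 0.60778532 0.21341028] [-2.47370563e-04  1.78901784e-01  9.83866397e-01 -1.00202863e-03] 0.0
top cam at [0.316 0.007 1.242]
top injection_tray [ 0.458 -0.296  0.002] 0.97 [361 218]
top stripping_tray [ 0.446 -0.126  0.001] 0.81 [300 222]
top small_dish [ 0.672 -0.105  0.   ] 0.6 [292 144]
top small_dish [ 0.675 -0.213  0.002] 0.57 [329 143]
top small_dish [ 0.594 -0.199  0.001] 0.54 [325 171]
top large_dish [0.368 0.301 0.003] 0.76 [146 251]
top large_dish [ 0.61  -0.31  -0.001] 0.17 [363 165]
top small_bottle [ 0.484  0.23  -0.002] 0.65 [173 209]
top small_bottle [ 0.605 -0.114  0.001] 0.46 [295 167]
top small_bottle [ 0.456 -0.294  0.001] 0.28 [360 219]
top amber_bottle [ 0.386  0.203 -0.001] 0.48 [182 244]
top needle_box [ 0.608 -0.309  0.004] 0.63 [364 166]
top tall_bottle [ 0.457 -0.297  0.   ] 0.74 [361 219]
top tall_bottle [ 0.485  0.232 -0.002] 0.6 [172 209]
top blower [ 0.572  0.234 -0.   ] 0.47 [173 178]
top blower [0.483 0.23  0.002] 0.19 [173 209]
top bench_timer [ 0.385  0.041 -0.001] 0.93 [240 244]
scene cam at [ 0.175 -0.779  0.821]
scene injection_tray [ 0.454 -0.293  0.001] 0.97 [291 289]
scene injection_tray [ 0.387  0.206 -0.002] 0.25 [196 164]
scene stripping_tray [ 0.445 -0.122  0.003] 0.81 [258 236]
scene small_dish [ 0.591 -0.198  0.005] 0.66 [325 239]
scene small_dish [ 0.673 -0.211  0.001] 0.57 [356 234]
scene small_dish [ 0.67  -0.108  0.   ] 0.45 [334 208]
scene small_bottle [ 0.602 -0.11  -0.002] 0.77 [312 216]
scene small_bottle [ 0.602 -0.312 -0.003] 0.23 [353 275]
scene amber_bottle [ 0.386  0.201 -0.   ] 0.79 [196 165]
scene needle_box [ 0.604 -0.308 -0.004] 0.92 [352 274]
scene tall_bottle [ 0.488  0.234 -0.002] 0.51 [225 151]
scene tall_bottle [0.363 0.299 0.002] 0.51 [179 147]
scene blower [0.492 0.234 0.002] 0.54 [227 149]
scene blower [ 0.571  0.233 -0.003] 0.46 [251 145]
scene bench_timer [ 0.378  0.043 -0.001] 0.7 [211 201]
```

View pics/top0.png

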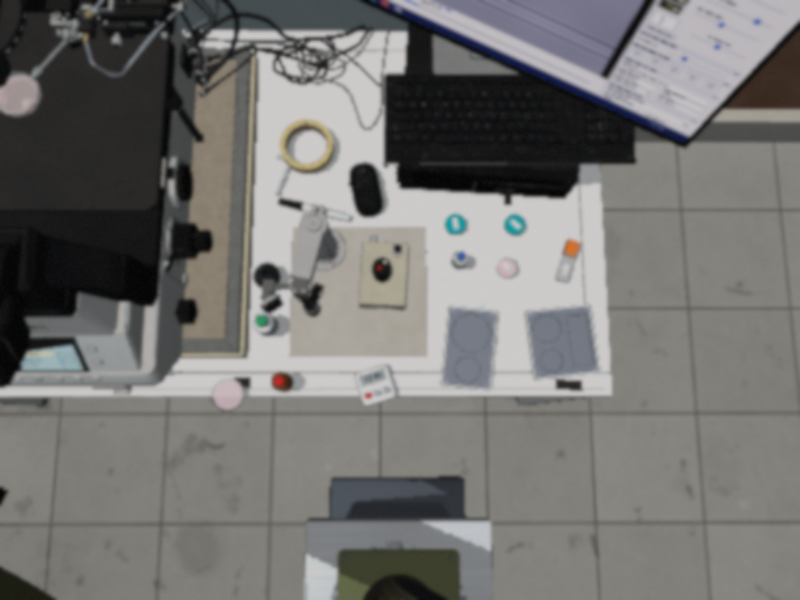

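View pics/scene0.png

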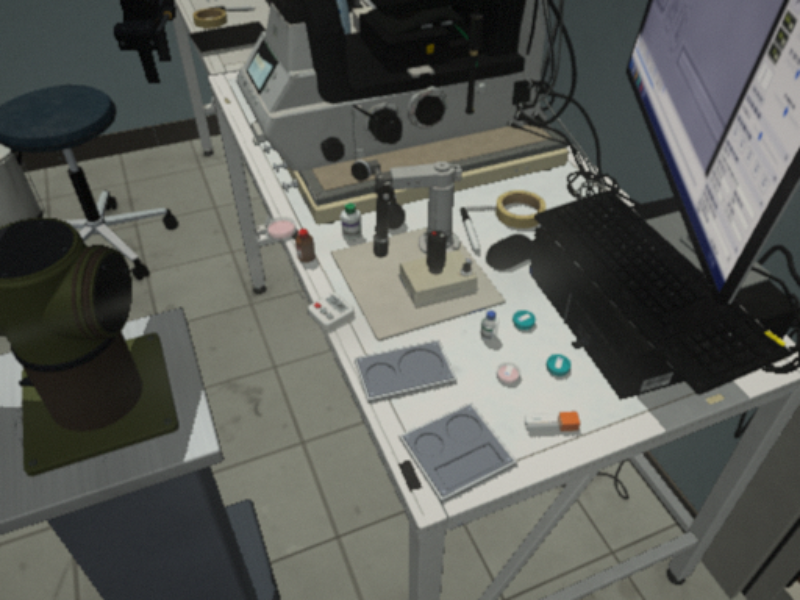

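Top view (800x600): the pink small dish is at (507,268). The teal look-alikes are at (456,224) and (515,224). The small bottle with the blue cap is at (461,259), the amber bottle with the red cap at (282,381), the large pink dish at (228,393) on the front edge, and the white/orange needle box at (568,260). The trays are at (470,347) and (562,342). The pink dish at (20,95) is up on the microscope and not part of the job.

Small-dish candidates are the pink one, both teal ones and possibly the one on the microscope. I choose the pink one on the bench.

Run:
```python
from h import *
for n in ["top","scene"]:
    d=cams.camera(n); P=cloud(d)
    for o in "injection_tray stripping_tray needle_box large_dish amber_bottle small_bottle small_dish tall_bottle bench_timer".split():
        for r in finder.regions_of(o,d)[:1 if o!="small_dish" else 3]:
            m=r["region"]&(d["z_map"]>0); q=P[m]
            q=q[(q[:,2]>-.01)]
            rc=cv2.minAreaRect((q[:,:2]*1000).astype(np.float32))
            print(n,o,round(r["p"],2),"rect",np.round(rc[0]),np.round(rc[1]),round(rc[2],1),"z",np.round(np.percentile(q[:,2],[5,50,95]),3),"n",len(q),"bgr",d["img"][m].mean(0).astype(int))
    if n=="top":
        g={}
        for p in P.reshape(-1,3):
            if .28<p[0]<.62 and .1<p[1]<.46: 
                k=(int(p[0]//.02),int(p[1]//.02)); g[k]=max(g.get(k,-1),p[2])
        print("cols y",[round(j*.02,2) for j in range(22,4,-1)])
        for i in range(30,13,-1): print(round(i*.02,2),[int(1000*g.get((i,j),-.999)) for j in range(22,4,-1)])
    else: cv2.imwrite("pics/crop1.png",cv2.resize(d["img"][170:310,220:400],(800,600),interpolation=cv2.INTER_CUBIC))
```

```text
top injection_tray 0.96 rect [ 458. -292.] [122. 119.] 5.3 z [0.002 0.007 0.012] n 1809 bgr [134 125 120]
top stripping_tray 0.81 rect [ 448. -127.] [ 94. 145.] 82.2 z [0.002 0.008 0.012] n 1621 bgr [138 129 125]
top needle_box 0.78 rect [ 604. -304.] [22. 76.] 68.5 z [0.013 0.018 0.022] n 195 bgr [128 148 179]
top large_dish 0.76 rect [364. 299.] [55. 58.] 2.6 z [0.01  0.017 0.02 ] n 373 bgr [168 166 178]
top amber_bottle 0.72 rect [386. 202.] [32. 35.] 75.0 z [0.001 0.048 0.065] n 161 bgr [ 64  73 116]
top small_bottle 0.62 rect [ 603. -109.] [27. 27.] 74.9 z [0.011 0.041 0.056] n 108 bgr [151 138 132]
top small_dish 0.69 rect [ 593. -195.] [34. 34.] 44.0 z [0.008 0.013 0.017] n 128 bgr [181 178 191]
top small_dish 0.68 rect [ 672. -211.] [36. 37.] 38.6 z [0.009 0.013 0.017] n 147 bgr [162 159  91]
top small_dish 0.42 rect [ 672. -104.] [35. 35.] 42.9 z [0.009 0.013 0.017] n 133 bgr [162 159  89]
top tall_bottle 0.7 rect [ 592. -194.] [34. 36.] 44.6 z [0.008 0.013 0.017] n 139 bgr [180 178 190]
top bench_timer 0.73 rect [381.  42.] [62. 63.] 18.0 z [0.012 0.017 0.021] n 498 bgr [17
[... 2072 characters left out ...]
 amber_bottle 0.54 rect [385. 195.] [26. 32.] 86.5 z [0.01  0.039 0.063] n 202 bgr [58 67 87]
scene small_bottle 0.73 rect [613. -94.] [70. 27.] 58.7 z [0.01  0.037 0.057] n 185 bgr [129 127 120]
scene small_dish 0.72 rect [ 678. -214.] [50. 37.] 9.8 z [0.006 0.014 0.017] n 179 bgr [142 145  80]
scene small_dish 0.61 rect [ 592. -198.] [39. 37.] 56.1 z [0.009 0.014 0.017] n 177 bgr [171 176 186]
scene small_dish 0.59 rect [676. -99.] [53. 36.] 61.4 z [0.008 0.014 0.017] n 143 bgr [144 147  82]
scene tall_bottle 0.66 rect [483. 226.] [30. 35.] 59.5 z [0.01  0.043 0.071] n 234 bgr [ 99 106  96]
scene bench_timer 0.94 rect [381.  37.] [61. 62.] 16.4 z [0.007 0.018 0.021] n 438 bgr [149 156 156]
```

View pics/crop1.png

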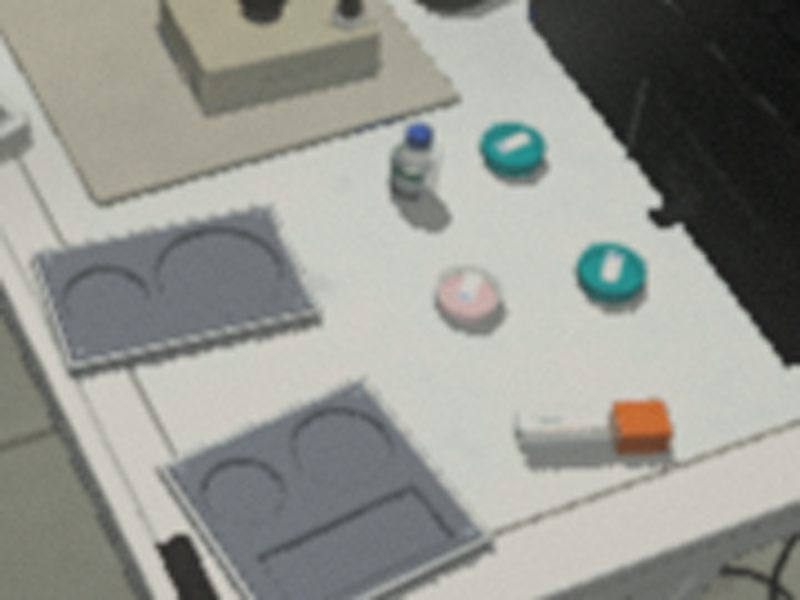

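The crop shows the pink small dish at (468,297), clearly different from the teal look-alikes at (512,148) and (612,272). The small bottle is at (412,165) and the needle box at (595,430). I'm moving out around the front of the microscope and over to the right-hand side.

Call:
arm_command --commands '[[[-13,-40,0],[0,0,0]],[[-13,-40,0],[0,0,0]],[[-13,-40,0],[0,0,0]],[[-13,-40,0],[0,0,0]],[[-13,-40,0],[0,0,0]],[[-23,-34,-10],[0,0,0]],[[-23,-34,-10],[0,0,0]],[[-23,-34,-10],[0,0,0]],[[-23,-34,-10],[0,0,0]],[[-23,-34,-10],[0,0,0]]]' --hand 0.6

```text
time_s: 3.1
tcp_pos: [0.267, 0.1973, 0.2653]
orientation: [0.001, 0.178, 0.984, 0.0]
force: [1.8, -0.1, -0.1]
gripper_width: 0.057
gripper_force: 0.0
```

Call:
arm_command --commands '[[[-33,-30,-14],[0,0,0]],[[-33,-30,-14],[0,0,0]],[[-33,-30,-14],[0,0,0]],[[-33,-30,-14],[0,0,0]],[[-33,-30,-14],[0,0,0]],[[-33,-30,-14],[0,0,0]],[[-33,-30,-14],[0,0,0]],[[-33,-30,-14],[0,0,0]],[[-33,-30,-14],[0,0,0]],[[-33,-30,-14],[0,0,0]]]'

```text
time_s: 4.1
tcp_pos: [0.4708, -0.2003, 0.4054]
orientation: [0.0, 0.179, 0.984, 0.0]
force: [0.9, -0.3, 0.4]
gripper_width: 0.0575
gripper_force: 0.0
```

Call:
arm_command --commands '[[[0,0,0],[0,0,-7]],[[0,0,0],[0,0,-7]],[[0,0,0],[0,0,-6.5]],[[0,0,0],[0,0,0]],[[0,0,0],[0,0,0]],[[0,0,0],[0,0,0]],[[0,0,0],[0,0,0]],[[0,0,0],[0,0,0]],[[0,0,0],[0,0,0]],[[0,0,0],[0,0,0]]]'

```text
time_s: 5.1
tcp_pos: [0.4703, -0.1983, 0.4047]
orientation: [0.0, 0.001, 1.0, -0.0]
force: [-0.2, 0.1, -0.9]
gripper_width: 0.0575
gripper_force: 0.0
```

```bash
cat >> h.py <<'E'
from scipy.spatial.transform import Rotation as Ro
def tool():
    s=manip.read_state(); w,x,y,z=s["orientation"]
    return Ro.from_quat([x,y,z,w]).as_matrix(), np.array(s["tcp_pos"]), s
def wrist():
    R,p,s=tool(); d=cams.camera("wrist"); T=np.eye(4); T[:3,:3]=R; T[:3,3]=p
    M=np.linalg.inv(T@d["hand_eye"]); d["Rw"],d["tw"]=M[:3,:3],M[:3,3]; return d
def wcloud(d):
    e=dict(z_map=d["z_map"],K=d["K"],R=d["Rw"],t=d["tw"]); return cloud(e)
def report(names,pic,k=1):
    d=wrist(); cv2.imwrite(f"pics/{pic}.png",d["img"]); P=wcloud(d)
    for o in names.split():
        for r in finder.regions_of(o,d)[:k]:
            m=r["region"]&(d["z_map"]>0); q=P[m]; q=q[q[:,2]>-.01]; zt=np.percentile(q[:,2],90); t=q[q[:,2]>zt-.004]
            rc=cv2.minAreaRect((q[:,:2]*1000).astype(np.float32)); c=cv2.minEnclosingCircle((t[:,:2]*1000).astype(np.float32))
            v,u=np.where(m)
            print(o,round(r["p"],2),"rect",np.round(rc[0],1),np.round(rc[1],1),round(rc[2],1),"top circ",np.round(c[0],1),round(c[1],1),"z",np.round(np.percentile(q[:,2],[5,50,95]),4),"px",int(u.mean()),int(v.mean()))
    return d,P
E
python3 - <<'E'
from h import *
d,P=report("injection_tray stripping_tray needle_box small_bottle small_dish","w1",1)
print(np.round(d["hand_eye"],3)); R,p,s=tool(); print(p,np.round(R,3),s["joints"])
E
```

```text
injection_tray 0.87 rect [ 456.5 -292.2] [124.1 120.9] 4.1 top circ [ 456.9 -292.2] 81.7 z [0.0024 0.0063 0.0089] px 203 127
stripping_tray 0.61 rect [ 446.4 -125.3] [ 91.2 145.6] 84.1 top circ [ 445.6 -126.5] 82.6 z [0.0024 0.0065 0.0091] px 302 120
needle_box 0.74 rect [ 601.2 -304.9] [22.  74.6] 69.1 top circ [ 601.4 -305.3] 37.9 z [0.0135 0.0168 0.0189] px 199 208
small_bottle 0.66 rect [386.2 191.2] [31.4 13.3] 11.1 top circ [385.9 191.1] 11.2 z [0.0051 0.0199 0.0348] px 504 84
small_dish 0.61 rect [ 590.7 -196.3] [36.9 37.4] 69.7 top circ [ 591.1 -195.8] 19.1 z [0.0088 0.0116 0.0133] px 260 204
[[ 0.001 -0.958 -0.286  0.081]
 [ 1.     0.001  0.001  0.001]
 [-0.    -0.286  0.958 -0.169]
 [ 0.     0.     0.     1.   ]]
[ 0.47032366 -0.19830652  0.40466192] [[-1.     0.002  0.   ]
 [ 0.002  1.    -0.   ]
 [-0.    -0.    -1.   ]] [-5.04212602e-01 -2.36591779e-01  1.68326526e+00 -2.20237724e-05
  1.69489986e+00 -2.07295312e+00]
```

View pics/w1.png

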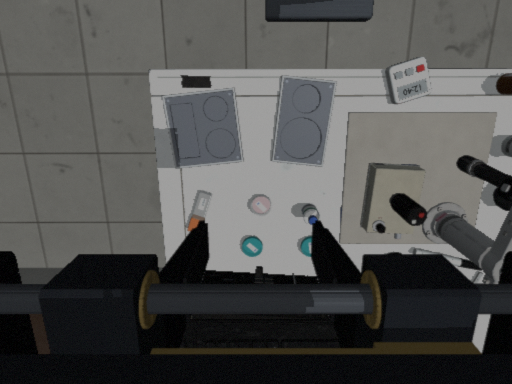

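```bash
cat >> h.py <<'E'
TR={"inj":((457,-292),5.0,[(26.5,24.5,50),(-31.5,24.5,40)]),"str":((446.5,-126),-6.3,[(26.5,0,69),(-38.5,0,45)])}
def pk(t,x,y):
    (a,b),th,_=TR[t]; th=np.radians(th); return np.array([a+x*np.cos(th)-y*np.sin(th), b+x*np.sin(th)+y*np.cos(th)])
E
python3 - <<'E'
from h import *
d=wrist(); R,t,K=d["Rw"],d["tw"],d["K"]
# ortho: col = (y from -50 to -370)*2 , row = x from 530 down to 370
S=2.2; cc,rr=np.meshgrid(np.arange(int(340*S)),np.arange(int(170*S)))
X=np.stack([(540-rr/S)/1e3,(-40-cc/S)/1e3,np.full(cc.shape,.008)],-1)
c=(X@R.T+t)@K.T; uv=(c[...,:2]/c[...,2:]).astype(np.float32)
o=cv2.remap(d["img"],uv[...,0],uv[...,1],cv2.INTER_CUBIC); o=cv2.convertScaleAbs(o,alpha=1.5,beta=-30)
px=lambda p:(int((-40-p[1])*S),int((540-p[0])*S))
for k,(_,_,ps) in TR.items():
    for x,y,D in ps: cv2.circle(o,px(pk(k,x,y)),int(D/2*S),(0,0,255),1)
def poly(k,x,y,w,h): cv2.polylines(o,[np.array([px(pk(k,x+a*w/2,y+b*h/2)) for a,b in ((-1,-1),(1,-1),(1,1),(-1,1))])],True,(0,0,255),1)
poly("inj",0,-31.5,90,36);poly("inj",0,0,123,119);poly("str",0,0,142,89)
cv2.imwrite("pics/ortho.png",o)
E
```

```text
(no output)
```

View pics/ortho.png

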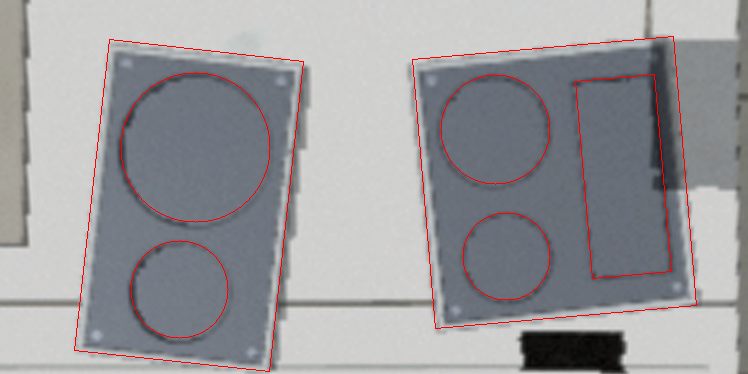

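Red model outlines fit the pockets to about 1–2 mm: stripping circles around (195,147) and (180,290), injection circles around (495,130) and (507,256), slot around (623,176). I'm shifting the stripping tray by about (-0.5,+1) mm, then going over the small bottle.

Call:
arm_command --commands '[[[-17,11,32],[0,0,0]],[[-17,11,32],[0,0,0]],[[-17,11,32],[0,0,0]],[[-17,11,32],[0,0,0]],[[-17,11,32],[0,0,0]],[[-17,11,32],[0,0,0]],[[-17,11,32],[0,0,0]],[[-17,11,32],[0,0,0]],[[0,0,0],[0,0,0]],[[0,0,0],[0,0,0]]]'

```text
time_s: 6.45
tcp_pos: [0.6061, -0.1105, 0.1481]
orientation: [-0.001, 0.001, 1.0, 0.0]
force: [0.7, -0.8, 1.2]
gripper_width: 0.0571
gripper_force: 0.0
```

```bash
sed -i 's/((457,-292),5.0/((456.5,-291.5),5.0/;s/((446.5,-126),-6.3/((446,-125),-6.3/' h.py
python3 - <<'E'
from h import *
d,P=report("small_bottle small_dish","w2",1)
q=P.reshape(-1,3); q=q[(np.abs(q[:,0]-.603)<.035)&(np.abs(q[:,1]+.11)<.035)]
for a,b in ((.045,.07),(.012,.042)):
    t=q[(q[:,2]>a)&(q[:,2]<b)]; print(len(t),t[:,:2].min(0),t[:,:2].max(0),t.mean(0))
print(tool()[1])
for k,x,y in (("inj",-31.5,24.5),("inj",0,-31.5),("inj",26.5,24.5),("str",-38.5,0),("str",26.5,0)): print(k,pk(k,x,y))
E
```

```text
small_bottle 0.58 rect [ 600.9 -109.4] [25.9 25.5] 88.5 top circ [ 602.1 -109.4] 7.5 z [0.0137 0.0406 0.0548] px 260 176
small_dish 0.91 rect [ 627.4 -189.7] [ 38.  144.3] 63.2 top circ [ 628.5 -183.4] 71.5 z [0.006  0.0114 0.0126] px 157 239
284 [ 0.59457366 -0.11694097] [ 0.60948502 -0.10202675] [ 0.60125299 -0.1095212   0.05341936]
605 [ 0.58819663 -0.12334342] [ 0.61555014 -0.09554009] [ 0.59684904 -0.10951945  0.03570343]
[ 0.60737854 -0.11144198  0.15130428]
inj [ 422.98455131 -269.83863579]
inj [ 459.2454059  -322.88013299]
inj [ 480.7638438  -264.78360271]
str [ 407.73250321 -120.77522902]
str [ 472.33996532 -127.90795924]
```

View pics/w2.png

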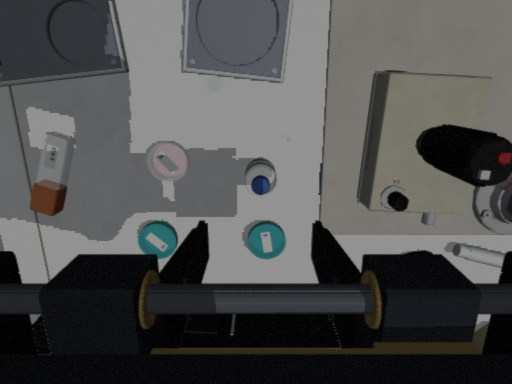

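Small bottle at (260,178), directly below the fingers; measured axis (0.602,-0.1095). Grasping.

Call:
arm_command --commands '[[[5,1.5,0],[0,0,0]],[[0,0,34],[0,0,0]],[[0,0,34],[0,0,0]],[[0,0,34],[0,0,0]],[[0,0,25],[0,0,0]],[[0,0,8],[0,0,0]],[[0,0,0],[0,0,0]],[[0,0,0],[0,0,0]],[[0,0,0],[0,0,0]],[[0,0,0],[0,0,0]]]'

```text
time_s: 7.6
tcp_pos: [0.6028, -0.1094, 0.0156]
orientation: [0.001, 0.001, 1.0, -0.0]
force: [-0.2, 0.0, 0.2]
gripper_width: 0.0573
gripper_force: 0.0
```

Call:
arm_command --commands '[[[0,0,0],[0,0,0]],[[0,0,0],[0,0,0]],[[0,0,0],[0,0,0]],[[0,0,0],[0,0,0]],[[0,0,0],[0,0,0]],[[0,0,0],[0,0,0]],[[0,0,-5],[0,0,0]],[[0,0,-15],[0,0,0]],[[0,0,-25],[0,0,0]],[[0,0,-25],[0,0,0]]]' --hand 0.1 --squeeze 18

```text
time_s: 8.6
tcp_pos: [0.6014, -0.109, 0.0852]
orientation: [-0.0, 0.001, 1.0, 0.0]
force: [-0.1, -0.3, -0.5]
gripper_width: 0.0277
gripper_force: 18.0
```

Call:
arm_command --commands '[[[10,-9,0],[0,0,0]],[[25,-22,0],[0,0,0]],[[30,-27,0],[0,0,0]],[[30,-27,0],[0,0,0]],[[30,-27,0],[0,0,0]],[[28,-26,0],[0,0,0]],[[18,-16,0],[0,0,0]],[[8,-7,0],[0,0,0]],[[0,0,0],[0,0,0]],[[0,0,20],[0,0,0]]]'

```text
time_s: 9.6
tcp_pos: [0.4244, -0.2711, 0.0663]
orientation: [0.003, 0.001, 1.0, -0.002]
force: [0.5, -0.3, 0.0]
gripper_width: 0.0274
gripper_force: 18.0
```

Run:
```python
from h import *
print(np.mean([tool()[1] for _ in range(3)],0)); d=wrist(); cv2.imwrite("pics/w3.png",d["img"])
```

```text
[ 0.42443186 -0.27107688  0.06626319]
```

View pics/w3.png

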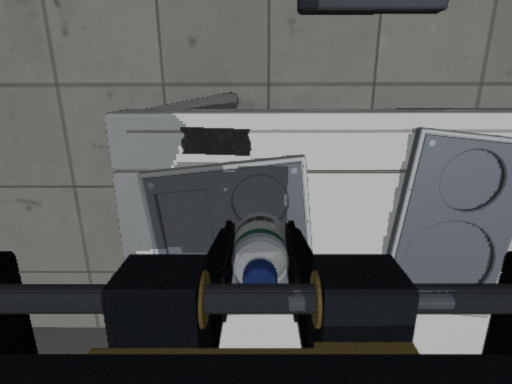

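The bottle is upright over the pocket at (260,200). A 2 mm correction, then lower and release.

Call:
arm_command --commands '[[[2.5,1.5,15],[0,0,0]],[[0,0,14],[0,0,0]],[[0,0,8],[0,0,0]],[[0,0,4],[0,0,0]],[[0,0,3],[0,0,0]],[[0,0,0],[0,0,0]],[[0,0,0],[0,0,0]],[[0,0,0],[0,0,0]],[[0,0,0],[0,0,0]],[[0,0,0],[0,0,0]]]'

```text
time_s: 10.65
tcp_pos: [0.4198, -0.2684, 0.02]
orientation: [0.0, 0.001, 1.0, -0.0]
force: [-0.1, -0.2, -0.3]
gripper_width: 0.0279
gripper_force: 18.0
```

Call:
arm_command --commands '[[[-1,0,1],[0,0,0]],[[0,0,0.5],[0,0,0]],[[0,0,0],[0,0,0]],[[0,0,0],[0,0,0]],[[0,0,0],[0,0,0]],[[0,0,0],[0,0,0]],[[0,0,0],[0,0,0]],[[0,0,0],[0,0,0]],[[0,0,0],[0,0,0]],[[0,0,0],[0,0,0]]]'

```text
time_s: 11.65
tcp_pos: [0.421, -0.2683, 0.0186]
orientation: [0.0, 0.001, 1.0, -0.0]
force: [-1.0, 1.5, 5.8]
gripper_width: 0.0278
gripper_force: 18.0
```

Call:
arm_command --commands '[[[0,0,0],[0,0,0]],[[0,0,0],[0,0,0]],[[0,0,0],[0,0,0]],[[0,0,0],[0,0,0]],[[0,0,-10],[0,0,0]],[[0,0,-25],[0,0,0]],[[0,0,-40],[0,0,0]],[[0,0,-40],[0,0,0]],[[0,0,-40],[0,0,0]],[[0,0,-40],[0,0,0]]]' --hand 0.5

```text
time_s: 12.65
tcp_pos: [0.4205, -0.268, 0.2157]
orientation: [0.0, 0.001, 1.0, -0.0]
force: [-0.6, -1.0, -0.3]
gripper_width: 0.0476
gripper_force: 0.0
```

Run:
```python
from h import *
d=wrist(); P=wcloud(d); print(tool()[1])
q=P.reshape(-1,3); q=q[(np.abs(q[:,0]-.423)<.04)&(np.abs(q[:,1]+.27)<.04)]
for a,b in ((.05,.08),(.015,.048)):
    t=q[(q[:,2]>a)&(q[:,2]<b)]; print(len(t),t.min(0),t.max(0))
for o in ("small_bottle","needle_box"): print(o,[(np.round(r["at"],4),round(r["p"],2)) for r in finder.tip_of(o,d)[:2]])
```

```text
[ 0.42351984 -0.27045902  0.22398437]
191 [ 0.41423061 -0.27523272  0.05084113] [ 0.42857632 -0.26004507  0.06101453]
450 [ 0.40772301 -0.28118393  0.01546431] [ 0.43497715 -0.25418588  0.04785037]
small_bottle [(array([ 0.4229, -0.2691,  0.004 ]), 0.72)]
needle_box [(array([ 0.5983, -0.3044, -0.0017]), 0.85)]
```

Small bottle is seated (cap top 61 mm, axis (421,-268)). On to the needle box.

Call:
arm_command --commands '[[[-30,-6,18],[0,0,0]],[[-30,-6,18],[0,0,0]],[[-30,-6,18],[0,0,0]],[[-30,-6,18],[0,0,0]],[[-30,-6,18],[0,0,0]],[[-30,-6,18],[0,0,0]],[[0,0,0],[0,0,7]],[[0,0,0],[0,0,7]],[[0,0,0],[0,0,7]],[[0,0,0],[0,0,0]]]'

```text
time_s: 13.8
tcp_pos: [0.5996, -0.3039, 0.1031]
orientation: [-0.002, 0.183, 0.983, 0.001]
force: [-0.8, -0.2, -0.3]
gripper_width: 0.0472
gripper_force: 0.0
```

```bash
cat >> h.py <<'E'
def box(P,c,r,a,b):
    q=P.reshape(-1,3); t=q[(np.hypot(q[:,0]-c[0],q[:,1]-c[1])<r)&(q[:,2]>a)&(q[:,2]<b)]
    rc=cv2.minAreaRect((t[:,:2]*1000).astype(np.float32)); print(len(t),"min",t.min(0),"max",t.max(0),"rect",np.round(rc[0],1),np.round(rc[1],1),round(rc[2],1)); return np.array(rc[0])/1e3
def togo(p,q):
    R,c,s=tool(); ph=np.degrees(np.arctan2(R[1,1],R[0,1])); print("tcp",np.round(c,4),"phi",round(ph,1),"shift tool mm",np.round(R.T@(np.append(p,q)-c)*1e3,1))
E
python3 - <<'E'
from h import *
d=wrist(); P=wcloud(d); c=box(P,(.602,-.305),.055,.013,.03); togo(c,.003); togo((.602,-.305),.003)
for o in ("needle_box",): print(o,[(np.round(r["at"],4),round(r["p"],2)) for r in finder.tip_of(o,d)[:2]])
E
```

```text
2559 min [ 0.56373077 -0.32827545  0.01310134] max [ 0.64166468 -0.28347599  0.02014311] rect [ 602.6 -305.3] [23.3 77.4] 69.8
tcp [ 0.5997 -0.304   0.1035] phi 69.0 shift tool mm [ -3.5  -0.2 100.5]
tcp [ 0.5997 -0.304   0.1035] phi 69.0 shift tool mm [-2.800e+00 -1.000e-01  1.005e+02]
needle_box [(array([ 6.008e-01, -3.030e-01, -5.000e-04]), 0.67)]
```

Call:
arm_command --commands '[[[-3,0,20],[0,0,0]],[[0,0,30],[0,0,0]],[[0,0,30],[0,0,0]],[[0,0,13],[0,0,0]],[[0,0,5],[0,0,0]],[[0,0,0],[0,0,0]],[[0,0,0],[0,0,0]],[[0,0,0],[0,0,0]],[[0,0,0],[0,0,0]],[[0,0,0],[0,0,0]]]'

```text
time_s: 14.9
tcp_pos: [0.6039, -0.3059, 0.0081]
orientation: [0.001, 0.183, 0.983, -0.0]
force: [-0.2, 0.9, 0.1]
gripper_width: 0.0477
gripper_force: 0.0
```

Call:
arm_command --commands '[[[0,0,0],[0,0,0]],[[0,0,0],[0,0,0]],[[0,0,0],[0,0,0]],[[0,0,0],[0,0,0]],[[0,0,0],[0,0,0]],[[0,0,0],[0,0,0]],[[0,0,-5],[0,0,0]],[[0,0,-25],[0,0,0]],[[0,0,-35],[0,0,0]],[[0,0,-35],[0,0,0]]]' --hand 0.1 --squeeze 18

```text
time_s: 15.9
tcp_pos: [0.603, -0.3053, 0.1079]
orientation: [-0.001, 0.183, 0.983, 0.0]
force: [0.3, 0.0, 0.5]
gripper_width: 0.0234
gripper_force: 17.9
```

Call:
arm_command --commands '[[[12,-6,0],[0,0,0]],[[28,-15,0],[0,0,0]],[[32,-17,0],[0,0,0]],[[28,-15,0],[0,0,0]],[[20,-11,0],[0,0,0]],[[8,-4,0],[0,0,-4]],[[0,0,0],[0,0,-7]],[[0,0,0],[0,0,-7]],[[0,0,0],[0,0,-6]],[[0,0,0],[0,0,-2]]]'

```text
time_s: 16.9
tcp_pos: [0.4587, -0.3227, 0.1065]
orientation: [-0.0, -0.044, 0.999, 0.0]
force: [-0.4, -0.7, -0.3]
gripper_width: 0.0231
gripper_force: 17.9
```

Run:
```python
from h import *
d=wrist(); P=wcloud(d); togo(pk("inj",0,-31.5)/1e3,.013)
cv2.imwrite("pics/w4.png",d["img"])
```

```text
tcp [ 0.4588 -0.3227  0.1065] phi 95.0 shift tool mm [-0.5 -0.3 93.5]
```

View pics/w4.png

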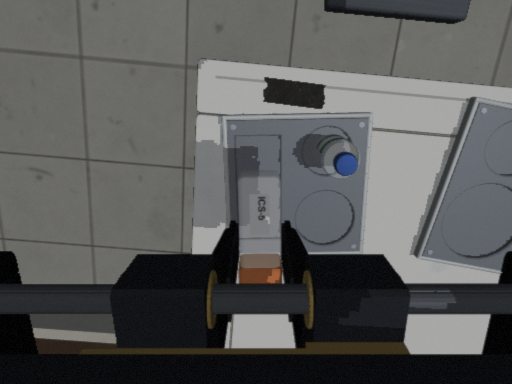

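The needle box is aligned along the slot (u 235–281), and the small bottle stands in its pocket at (335,155). Lowering.

Call:
arm_command --commands '[[[0,0,20],[0,0,0]],[[0,0,30],[0,0,0]],[[0,0,25],[0,0,0]],[[0,0,10],[0,0,0]],[[0,0,4],[0,0,0]],[[0,0,3],[0,0,0]],[[0,0,2],[0,0,0]],[[0,0,0],[0,0,0]],[[0,0,0],[0,0,0]],[[0,0,0],[0,0,0]]]'

```text
time_s: 17.95
tcp_pos: [0.4599, -0.3233, 0.0139]
orientation: [0.0, -0.043, 0.999, -0.0]
force: [-0.3, -0.2, -0.3]
gripper_width: 0.0231
gripper_force: 17.9
```

Call:
arm_command --commands '[[[0,0,1],[0,0,0]],[[0,0,1],[0,0,0]],[[0,0,0],[0,0,0]],[[0,0,0],[0,0,0]],[[0,0,0],[0,0,0]],[[0,0,0],[0,0,0]],[[0,0,0],[0,0,0]],[[0,0,0],[0,0,0]],[[0,0,0],[0,0,0]],[[0,0,0],[0,0,0]]]'

```text
time_s: 18.95
tcp_pos: [0.4597, -0.3232, 0.0121]
orientation: [0.0, -0.043, 0.999, -0.0]
force: [-1.8, 1.5, 5.4]
gripper_width: 0.0233
gripper_force: 17.9
```

Call:
arm_command --commands '[[[0,0,0],[0,0,0]],[[0,0,0],[0,0,0]],[[0,0,0],[0,0,0]],[[0,0,0],[0,0,0]],[[0,0,-8],[0,0,0]],[[0,0,-20],[0,0,0]],[[0,0,-35],[0,0,0]],[[0,0,-40],[0,0,0]],[[0,0,-40],[0,0,0]],[[0,0,0],[0,0,0]]]' --hand 0.42

```text
time_s: 19.95
tcp_pos: [0.4629, -0.3258, 0.1625]
orientation: [0.005, -0.043, 0.999, -0.005]
force: [0.3, -0.9, 0.5]
gripper_width: 0.0401
gripper_force: 0.0
```

Run:
```python
from h import *
d=wrist(); P=wcloud(d); box(P,(.459,-.323),.05,.0145,.035); box(P,(.421,-.268),.03,.05,.07); togo((.592,-.1965),.07)
```

```text
1872 min [ 0.4204632  -0.33692598  0.01456014] max [ 0.49825176 -0.30771402  0.02535318] rect [ 459.2 -322.7] [76.9 23.3] 5.4
302 min [ 0.41416065 -0.27559222  0.05073768] max [ 0.4288505  -0.26066652  0.06131356] rect [ 421.5 -268.2] [14.5 14.9] 4.3
tcp [ 0.4615 -0.3246  0.159 ] phi 94.9 shift tool mm [-140.4  117.1   89.1]
```

Needle box is in its slot (5.4° yaw, top at 25 mm). Now the small pink dish.

Call:
arm_command --commands '[[[-28,23,0],[0,0,0]],[[-28,24,0],[0,0,0]],[[-28,23,10],[0,0,0]],[[-28,24,20],[0,0,0]],[[-28,23,30],[0,0,0]],[[0,0,0],[0,0,0]],[[0,0,0],[0,0,0]],[[0,0,0],[0,0,0]],[[0,0,0],[0,0,0]],[[0,0,0],[0,0,0]]]' --hand 0.6

```text
time_s: 21.0
tcp_pos: [0.5891, -0.1956, 0.0954]
orientation: [0.001, -0.042, 0.999, -0.0]
force: [0.4, 0.4, 0.4]
gripper_width: 0.0574
gripper_force: 0.0
```

Run:
```python
from h import *
d=wrist(); P=wcloud(d); c=box(P,(.592,-.196),.035,.007,.02); togo(c,.003)
c=d["Rw"]@np.append(c,.013)+d["tw"]; u=(d["K"]@c/c[2]).astype(int); print(u, d["img"][u[1]-8:u[1]+9,u[0]-8:u[0]+9].mean((0,1)))
```

```text
1791 min [ 0.57202022 -0.21463784  0.00702091] max [ 0.6100949  -0.17684263  0.01399755] rect [ 591.  -195.7] [37.9 37.5] 3.6
tcp [ 0.5891 -0.1954  0.0953] phi 94.8 shift tool mm [-1.7 -0.4 92.3]
[258 196   1] [107.67128028 104.14878893 105.23183391]
```

Call:
arm_command --commands '[[[-2,0,20],[0,0,0]],[[0,0,30],[0,0,0]],[[0,0,25],[0,0,0]],[[0,0,11],[0,0,0]],[[0,0,5],[0,0,0]],[[0,0,1],[0,0,0]],[[0,0,0],[0,0,0]],[[0,0,0],[0,0,0]],[[0,0,0],[0,0,0]],[[0,0,0],[0,0,0]]]'

```text
time_s: 22.05
tcp_pos: [0.5915, -0.1945, 0.0029]
orientation: [0.001, -0.043, 0.999, -0.0]
force: [-0.3, 0.3, -0.3]
gripper_width: 0.0567
gripper_force: 0.0
```

Call:
arm_command --commands '[[[0,0,0],[0,0,0]],[[0,0,0],[0,0,0]],[[0,0,0],[0,0,0]],[[0,0,0],[0,0,0]],[[0,0,0],[0,0,0]],[[0,0,0],[0,0,0]],[[0,0,0],[0,0,0]],[[0,0,-3],[0,0,0]],[[0,0,-10],[0,0,0]],[[0,0,-20],[0,0,0]]]' --hand 0.2 --squeeze 14

```text
time_s: 23.05
tcp_pos: [0.5897, -0.1937, 0.0343]
orientation: [-0.002, -0.043, 0.999, 0.001]
force: [-0.5, 0.5, 0.2]
gripper_width: 0.0341
gripper_force: 14.0
```

Call:
arm_command --commands '[[[0,0,-15],[0,0,0]],[[4,-2,-20],[0,0,0]],[[16,-8,-20],[0,0,0]],[[25,-13,-10],[0,0,0]],[[28,-15,0],[0,0,0]],[[22,-12,0],[0,0,0]],[[14,-8,0],[0,0,0]],[[6,-3,0],[0,0,0]],[[0,0,0],[0,0,0]],[[0,0,0],[0,0,0]]]'

```text
time_s: 24.05
tcp_pos: [0.4822, -0.2647, 0.1004]
orientation: [0.0, -0.043, 0.999, 0.0]
force: [0.9, 0.4, -0.7]
gripper_width: 0.034
gripper_force: 14.0
```

Run:
```python
from h import *
d=wrist(); P=wcloud(d); togo(pk("inj",26.5,24.5)/1e3,.008); R,c,_=tool()
q=(P-c)@R; m=(np.hypot(q[...,0],q[...,1])<.019)&(np.abs(q[...,2])<.04); t=q[m]; print(len(t),t.min(0),t.max(0),t.mean(0)); A=np.c_[t[:,:2],np.ones(len(t))]; print(np.linalg.lstsq(A,t[:,2],rcond=None)[0])
```

```text
tcp [ 0.4823 -0.2645  0.1003] phi 94.9 shift tool mm [ 1.6 -0.1 92.3]
4159 [-0.01874093 -0.01675785 -0.03999962] [0.01898374 0.01762194 0.00281528] [ 1.21750978e-03 -6.34627734e-05 -1.09433977e-02]
[ 0.03206695  0.01142853 -0.01098171]
```

Call:
arm_command --commands '[[[1.5,0,20],[0,0,0]],[[0,0,30],[0,0,0]],[[0,0,23],[0,0,0]],[[0,0,9],[0,0,0]],[[0,0,4],[0,0,0]],[[0,0,2],[0,0,0]],[[0,0,2],[0,0,0]],[[0,0,0],[0,0,0]],[[0,0,0],[0,0,0]],[[0,0,0],[0,0,0]]]'

```text
time_s: 25.1
tcp_pos: [0.4805, -0.2653, 0.0108]
orientation: [0.0, -0.043, 0.999, -0.0]
force: [0.3, 0.3, -0.6]
gripper_width: 0.0343
gripper_force: 14.0
```

Call:
arm_command --commands '[[[0,0,1],[0,0,0]],[[0,0,0],[0,0,0]],[[0,0,0],[0,0,0]],[[0,0,0],[0,0,0]],[[0,0,0],[0,0,0]],[[0,0,0],[0,0,0]],[[0,0,0],[0,0,0]],[[0,0,0],[0,0,0]],[[0,0,0],[0,0,0]],[[0,0,0],[0,0,0]]]'

```text
time_s: 26.1
tcp_pos: [0.4801, -0.265, 0.0091]
orientation: [-0.0, -0.043, 0.999, 0.0]
force: [-0.1, -0.3, 0.4]
gripper_width: 0.0337
gripper_force: 14.0
```

Call:
arm_command --commands '[[[0,0,0.5],[0,0,0]],[[0,0,0],[0,0,0]],[[0,0,0],[0,0,0]],[[0,0,0],[0,0,0]],[[0,0,0],[0,0,0]],[[0,0,0],[0,0,0]],[[0,0,-4],[0,0,0]],[[0,0,-15],[0,0,0]],[[0,0,-30],[0,0,0]],[[0,0,-40],[0,0,0]]]' --hand 0.5

```text
time_s: 27.1
tcp_pos: [0.4783, -0.2633, 0.0967]
orientation: [-0.002, -0.043, 0.999, 0.002]
force: [-0.2, -0.2, 0.9]
gripper_width: 0.0475
gripper_force: 0.0
```

Call:
arm_command --commands '[[[0,0,-40],[0,0,0]],[[0,0,-40],[0,0,0]],[[0,0,-40],[0,0,0]],[[0,0,-20],[0,0,0]],[[0,0,0],[0,0,0]],[[0,0,0],[0,0,0]],[[0,0,0],[0,0,0]],[[0,0,0],[0,0,0]],[[0,0,0],[0,0,0]],[[0,0,0],[0,0,0]]]'

```text
time_s: 28.1
tcp_pos: [0.4798, -0.2648, 0.2367]
orientation: [-0.001, -0.043, 0.999, 0.001]
force: [0.1, 0.6, 0.5]
gripper_width: 0.0475
gripper_force: 0.0
```

Run:
```python
from h import *
d=wrist(); P=wcloud(d); c=box(P,(.481,-.265),.03,.0125,.03); m=(np.hypot(P[...,0]-c[0],P[...,1]-c[1])<.017)&(P[...,2]>.01); t=P[m]; print("plane",np.linalg.lstsq(np.c_[t[:,:2]-c,np.ones(len(t))],t[:,2],rcond=None)[0])
cv2.imwrite("pics/w5.png",d["img"]); togo((.385,.2),.28)
```

```text
828 min [ 0.46137679 -0.28351772  0.01251716] max [ 0.49998878 -0.24542414  0.01889816] rect [ 480.5 -264.5] [37.7 38.3] 75.1
plane [-0.00449376 -0.0045947   0.01656304]
tcp [ 0.48   -0.2649  0.237 ] phi 94.9 shift tool mm [ 55.1 471.3 -42.6]
```

View pics/w5.png

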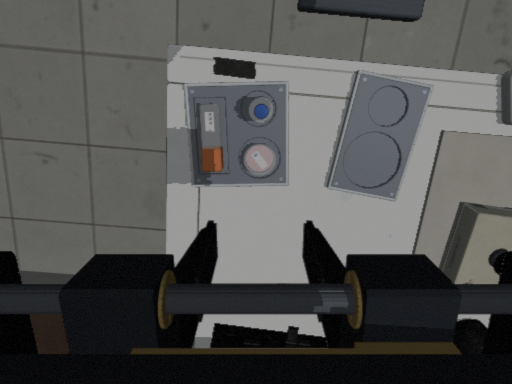

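The injection tray is complete: bottle at (260,108), pink dish level at (259,157), box at (211,138). Now over the stand to the amber bottle.

Call:
arm_command --commands '[[[5,40,-20],[0,0,0]],[[5,45,-10],[0,0,0]],[[5,48,-5],[0,0,0]],[[6,48,-5],[0,0,0]],[[6,48,0],[0,0,0]],[[6,48,0],[0,0,0]],[[6,48,0],[0,0,0]],[[6,48,0],[0,0,0]],[[5,48,0],[0,0,0]],[[5,48,0],[0,0,0]]]' --hand 0.6

```text
time_s: 29.15
tcp_pos: [0.3846, 0.1994, 0.278]
orientation: [0.001, -0.043, 0.999, 0.0]
force: [0.4, -0.3, -0.4]
gripper_width: 0.0571
gripper_force: 0.0
```

Call:
arm_command --commands '[[[0,0,20],[0,0,0]],[[0,0,30],[0,0,0]],[[0,0,30],[0,0,0]],[[0,0,30],[0,0,0]],[[0,0,0],[0,0,0]],[[0,0,0],[0,0,0]],[[0,0,0],[0,0,0]],[[0,0,0],[0,0,0]],[[0,0,0],[0,0,0]],[[0,0,0],[0,0,0]]]'

```text
time_s: 30.15
tcp_pos: [0.3859, 0.1977, 0.1686]
orientation: [0.001, -0.043, 0.999, 0.0]
force: [0.0, 0.3, 0.2]
gripper_width: 0.0567
gripper_force: 0.0
```

Run:
```python
from h import *
d=wrist(); P=wcloud(d); c=box(P,(.386,.202),.03,.055,.08); box(P,(.386,.202),.03,.015,.05); togo(c,.015)
try: box(P,(.364,.299),.045,.01,.03)
except Exception as e: print(e)
cv2.imwrite("pics/w6.png",d["img"])
for o in ("amber_bottle","large_dish"): print(o,[(np.round(r["at"],4),round(r["p"],2)) for r in finder.tip_of(o,d)[:2]])
```

```text
349 min [0.37523304 0.19325924 0.05523314] max [0.39252787 0.21072403 0.06347989] rect [383.8 202. ] [17.4 17.3] 3.3
792 min [0.36747527 0.18617534 0.01530411] max [0.39986271 0.21870686 0.04995395] rect [383.7 202.6] [32.4 32.1] 7.0
tcp [0.3857 0.1977 0.1683] phi 94.9 shift tool mm [  1.7   4.4 153.3]
2702 min [0.33451677 0.27077151 0.01003688] max [0.39164966 0.3287152  0.01712616] rect [363.  299.6] [57.1 57. ] 61.8
amber_bottle [(array([0.3827, 0.1978, 0.0041]), 0.89), (array([0.3633, 0.3021, 0.0029]), 0.66)]
large_dish [(array([0.3648, 0.3004, 0.0018]), 0.92)]
```

View pics/w6.png

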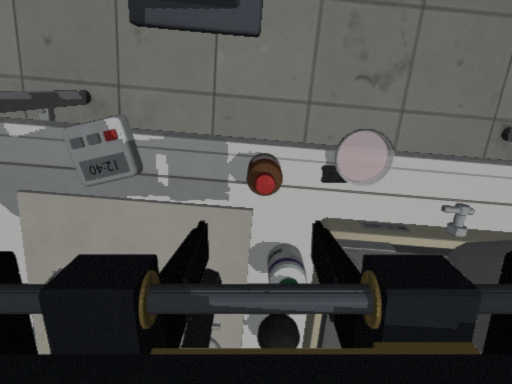

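Amber bottle with the red cap is at (265,178), large dish at (362,157), and the tall white bottle at (287,265), well clear. Grasping the amber bottle.

Call:
arm_command --commands '[[[1.5,4.5,0],[0,0,0]],[[0,0,20],[0,0,0]],[[0,0,35],[0,0,0]],[[0,0,35],[0,0,0]],[[0,0,33],[0,0,0]],[[0,0,17],[0,0,0]],[[0,0,8],[0,0,0]],[[0,0,0],[0,0,0]],[[0,0,0],[0,0,0]],[[0,0,0],[0,0,0]]]'

```text
time_s: 31.3
tcp_pos: [0.3848, 0.2025, 0.0212]
orientation: [0.001, -0.043, 0.999, 0.0]
force: [1.1, 0.6, 0.6]
gripper_width: 0.057
gripper_force: 0.0
```

Call:
arm_command --commands '[[[0,0,0],[0,0,0]],[[0,0,0],[0,0,0]],[[0,0,0],[0,0,0]],[[0,0,0],[0,0,0]],[[0,0,0],[0,0,0]],[[0,0,0],[0,0,0]],[[0,0,-4],[0,0,0]],[[0,0,-15],[0,0,0]],[[0,0,-30],[0,0,0]],[[0,0,-30],[0,0,0]]]' --hand 0.15 --squeeze 20

```text
time_s: 32.3
tcp_pos: [0.3826, 0.2016, 0.0987]
orientation: [-0.001, -0.043, 0.999, -0.0]
force: [0.6, -0.1, -0.2]
gripper_width: 0.0329
gripper_force: 20.0
```

Call:
arm_command --commands '[[[0,0,-35],[0,0,0]],[[0,0,-40],[0,0,0]],[[0,0,-40],[0,0,0]],[[0,0,-30],[0,0,0]],[[0,0,-15],[0,0,0]],[[0,-10,0],[0,0,0]],[[1,-25,0],[0,0,0]],[[1,-38,0],[0,0,0]],[[1,-38,0],[0,0,0]],[[1,-38,0],[0,0,0]]]'

```text
time_s: 33.3
tcp_pos: [0.3908, 0.0514, 0.2556]
orientation: [-0.002, -0.043, 0.999, -0.0]
force: [0.2, -0.5, -1.0]
gripper_width: 0.0324
gripper_force: 20.0
```

Call:
arm_command --commands '[[[0,-38,0],[0,0,0]],[[0,-38,0],[0,0,0]],[[0,-38,0],[0,0,0]],[[0,-30,0],[0,0,0]],[[0,-20,0],[0,0,0]],[[0,-10,0],[0,0,0]],[[0,0,30],[0,0,0]],[[0,0,40],[0,0,0]],[[0,0,40],[0,0,0]],[[0,0,30],[0,0,0]]]'

```text
time_s: 34.3
tcp_pos: [0.4047, -0.119, 0.1143]
orientation: [-0.002, -0.043, 0.999, 0.001]
force: [0.6, -0.5, -1.0]
gripper_width: 0.0324
gripper_force: 20.0
```

Call:
arm_command --commands '[[[0,0,25],[0,0,0]],[[0,0,15],[0,0,0]],[[0,0,5],[0,0,0]],[[0,0,0],[0,0,0]],[[0,0,0],[0,0,0]],[[0,0,0],[0,0,0]],[[0,0,0],[0,0,0]],[[0,0,0],[0,0,0]],[[0,0,0],[0,0,0]],[[0,0,0],[0,0,0]]]'

```text
time_s: 35.3
tcp_pos: [0.4071, -0.1202, 0.0738]
orientation: [0.0, -0.043, 0.999, -0.0]
force: [-0.1, -0.5, -1.1]
gripper_width: 0.0329
gripper_force: 20.0
```

Run:
```python
from h import *
togo(pk("str",-38.5,0)/1e3,.026); togo(pk("str",-38.5,0)/1e3,.026)
```

```text
tcp [ 0.4071 -0.1202  0.0738] phi 94.9 shift tool mm [-0.5 -0.6 47.8]
tcp [ 0.4071 -0.1202  0.0738] phi 94.9 shift tool mm [-0.5 -0.6 47.8]
```

Call:
arm_command --commands '[[[0,-0.5,15],[0,0,0]],[[0,0,15],[0,0,0]],[[0,0,10],[0,0,0]],[[0,0,4],[0,0,0]],[[0,0,2],[0,0,0]],[[0,0,1],[0,0,0]],[[0,0,1],[0,0,0]],[[0,0,0],[0,0,0]],[[0,0,0],[0,0,0]],[[0,0,0],[0,0,0]]]'

```text
time_s: 36.3
tcp_pos: [0.4073, -0.1208, 0.0259]
orientation: [0.0, -0.043, 0.999, -0.0]
force: [0.2, 0.0, -1.5]
gripper_width: 0.0327
gripper_force: 20.0
```

Call:
arm_command --commands '[[[0,0,1],[0,0,0]],[[0,0,0.5],[0,0,0]],[[0,0,0],[0,0,0]],[[0,0,0],[0,0,0]],[[0,0,0],[0,0,0]],[[0,0,0],[0,0,0]],[[0,0,0],[0,0,0]],[[0,0,0],[0,0,0]],[[0,0,0],[0,0,0]],[[0,0,0],[0,0,0]]]'

```text
time_s: 37.3
tcp_pos: [0.4072, -0.1207, 0.0245]
orientation: [0.0, -0.043, 0.999, -0.0]
force: [-1.1, 1.7, 5.2]
gripper_width: 0.0326
gripper_force: 20.0
```

Call:
arm_command --commands '[[[0,0,0],[0,0,0]],[[0,0,0],[0,0,0]],[[0,0,0],[0,0,0]],[[0,0,0],[0,0,0]],[[0,0,-10],[0,0,0]],[[0,0,-25],[0,0,0]],[[0,0,-40],[0,0,0]],[[0,0,-45],[0,0,0]],[[0,0,-45],[0,0,0]],[[0,0,-45],[0,0,0]]]' --hand 0.55

```text
time_s: 38.3
tcp_pos: [0.4067, -0.1206, 0.2368]
orientation: [0.001, -0.043, 0.999, -0.0]
force: [0.5, 0.2, 0.4]
gripper_width: 0.0526
gripper_force: 0.0
```

Run:
```python
from h import *
d=wrist(); P=wcloud(d); box(P,(.408,-.12),.03,.057,.08); box(P,(.408,-.12),.03,.015,.05); togo((.363,.2995),.25)
d=cams.camera("top"); P=cloud(d)
# fine heights round the large dish: min x where z>60 per y-strip; table edge
q=P.reshape(-1,3)
for y in np.arange(.23,.43,.015):
    s=q[(np.abs(q[:,1]-y)<.0075)&(q[:,0]>.28)&(q[:,0]<.5)]
    print(round(y,3),[ (z,round(float(s[s[:,2]>z,0].min()),3)) for z in (-.02,.05,.1,.3) if (s[:,2]>z).any()])
```

```text
246 min [ 0.39889589 -0.12917026  0.05708998] max [ 0.4162405  -0.111117    0.06818264] rect [ 407.5 -120.2] [17.1 17.7] 37.9
297 min [ 0.3909968  -0.13624515  0.01514301] max [ 0.42285847 -0.10388631  0.04999322] rect [ 407.1 -120.1] [32.1 31.9] 4.3
tcp [ 0.4104 -0.1221  0.246 ] phi 94.9 shift tool mm [ 11.2 424.1  -7.3]
0.23 [(-0.02, 0.362), (0.05, 0.468)]
0.245 [(-0.02, 0.362), (0.05, 0.471)]
0.26 [(-0.02, 0.362), (0.05, 0.428)]
0.275 [(-0.02, 0.345), (0.05, 0.428)]
0.29 [(-0.02, 0.337), (0.05, 0.428)]
0.305 [(-0.02, 0.337), (0.05, 0.428)]
0.32 [(-0.02, 0.342), (0.05, 0.428)]
0.335 [(-0.02, 0.362), (0.05, 0.428), (0.1, 0.472)]
0.35 [(-0.02, 0.362), (0.05, 0.424), (0.1, 0.424)]
0.365 [(-0.02, 0.362), (0.05, 0.372), (0.1, 0.372), (0.3, 0.484)]
0.38 [(-0.02, 0.362), (0.05, 0.372), (0.1, 0.372), (0.3, 0.483)]
0.395 [(-0.02, 0.362), (0.05, 0.372), (0.1, 0.372), (0.3, 0.481)]
0.41 [(-0.02, 0.362), (0.05, 0.372), (0.1, 0.372), (0.3, 0.445)]
0.425 [(-0.02, 0.357), (0.05, 0.357), (0.1, 0.357), (0.3, 0.357)]
```

Amber bottle is seated (top at 68 mm, upright). The large dish overhangs the bench edge and sits close under the microscope, so I'll approach diagonally (closing line at 135°) with a 10° lean toward the robot.

Call:
arm_command --commands '[[[0,0,0],[0,0,-8]],[[0,0,0],[0,0,-8]],[[0,0,0],[0,0,-8]],[[0,0,0],[0,0,-8]],[[0,0,0],[0,0,-8]],[[-15,18,-4],[0,0,0]],[[-26,33,0],[0,0,0]],[[-26,33,0],[0,0,0]],[[-26,33,0],[0,0,0]],[[-26,33,0],[0,0,0]]]' --hand 0.75

```text
time_s: 39.4
tcp_pos: [0.3848, 0.071, 0.2382]
orientation: [0.0, -0.381, 0.924, -0.0]
force: [0.7, -1.0, 0.3]
gripper_width: 0.0712
gripper_force: 0.0
```

Call:
arm_command --commands '[[[-26,33,0],[0,0,0]],[[-26,33,0],[0,0,0]],[[-26,33,0],[0,0,0]],[[-26,33,0],[0,0,0]],[[-26,33,0],[0,0,0]],[[0,0,0],[0,-5,0]],[[0,0,0],[0,-5,0]],[[0,0,0],[0,0,0]],[[0,0,0],[0,0,0]],[[0,0,0],[0,0,0]]]'

```text
time_s: 40.4
tcp_pos: [0.3615, 0.2781, 0.2385]
orientation: [0.08, -0.38, 0.921, 0.033]
force: [0.2, 0.2, 0.1]
gripper_width: 0.0716
gripper_force: 0.0
```

Run:
```python
from h import *
d=wrist(); P=wcloud(d); c=box(P,(.363,.2995),.04,.01,.03); togo(c,.006); print(np.round(tool()[0],3), tool()[2]["joints"])
m=np.abs(P-np.array([.39,.262,0])).max(-1)<.012; t=P[m]; print("tape z",len(t),t[:,2].max() if len(t) else None)
print(np.abs(np.diff([1,2])))
cv2.imwrite("pics/w7.png",d["img"])
```

```text
1842 min [0.33473711 0.27108753 0.0100078 ] max [0.39206065 0.32884909 0.01755878] rect [363.3 299.2] [56.3 56.3] 46.1
tcp [0.3616 0.2782 0.2385] phi 134.9 shift tool mm [ 24.5  13.8 231.7]
[[-0.698 -0.705  0.123]
 [-0.695  0.709  0.122]
 [-0.173 -0.    -0.985]] [ 0.50753122 -0.46707158  2.13378009  0.04872214  1.30742348 -1.85487373]
tape z 382 0.001642119331330232
[1]
```

View pics/w7.png

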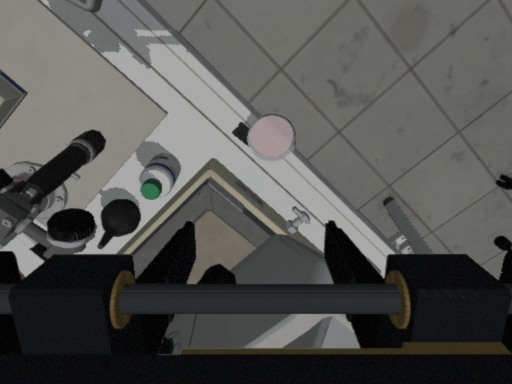

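The dish is at (271,137), half over the bench edge, with flat black tape (under 2 mm) beside it. Descending with a check just above.

Call:
arm_command --commands '[[[-16,13.7,3],[0,0,0]],[[5,0,29.5],[0,0,0]],[[7,0,39.4],[0,0,0]],[[7,0,39.4],[0,0,0]],[[7,0,39.4],[0,0,0]],[[5,0,29.5],[0,0,0]],[[2.6,0,14.8],[0,0,0]],[[0,0,0],[0,0,0]],[[0,0,0],[0,0,0]],[[0,0,0],[0,0,0]]]'

```text
time_s: 41.45
tcp_pos: [0.3646, 0.3003, 0.0448]
orientation: [0.082, -0.38, 0.921, 0.033]
force: [-0.7, 0.7, 0.5]
gripper_width: 0.0715
gripper_force: 0.0
```

Run:
```python
from h import *
d=wrist(); P=wcloud(d); c=box(P,(.363,.2995),.035,.008,.03); togo(c,.0055); togo(c,.0055)
```

```text
5948 min [0.33430902 0.27086099 0.0080178 ] max [0.39181117 0.32813451 0.01710777] rect [362.9 299.5] [57.2 57.1] 4.8
tcp [0.3646 0.3003 0.0449] phi 134.9 shift tool mm [ 8.7  0.6 38.5]
tcp [0.3646 0.3003 0.0449] phi 134.9 shift tool mm [ 8.7  0.6 38.5]
```

Call:
arm_command --commands '[[[2,0.5,0],[0,0,0]],[[2.6,0,15],[0,0,0]],[[2,0,12],[0,0,0]],[[1.2,0,7],[0,0,0]],[[0.7,0,4],[0,0,0]],[[0,0,0],[0,0,0]],[[0,0,0],[0,0,0]],[[0,0,0],[0,0,0]],[[0,0,0],[0,0,0]],[[0,0,0],[0,0,0]]]'

```text
time_s: 42.5
tcp_pos: [0.3619, 0.2988, 0.0045]
orientation: [0.081, -0.38, 0.921, 0.033]
force: [-0.2, 0.4, -0.0]
gripper_width: 0.0716
gripper_force: 0.0
```

Call:
arm_command --commands '[[[0,0,0],[0,0,0]],[[0,0,0],[0,0,0]],[[0,0,0],[0,0,0]],[[0,0,0],[0,0,0]],[[0,0,0],[0,0,0]],[[0,0,0],[0,0,0]],[[0,0,0],[0,0,0]],[[0,0,0],[0,0,0]],[[-0.3,0,-2],[0,0,0]],[[-1,0,-6],[0,0,0]]]' --hand 0.35 --squeeze 18

```text
time_s: 43.5
tcp_pos: [0.361, 0.2982, 0.0118]
orientation: [0.08, -0.38, 0.921, 0.033]
force: [-0.3, 0.7, 0.3]
gripper_width: 0.0531
gripper_force: 18.0
```

Call:
arm_command --commands '[[[-1.7,0,-10],[0,0,0]],[[-3.5,0,-20],[0,0,0]],[[-5.3,0,-30],[0,0,0]],[[-5.3,0,-30],[0,0,0]],[[-5.3,0,-30],[0,0,0]],[[-3.5,0,-20],[0,0,0]],[[0,0,0],[0,0,0]],[[0,0,0],[0,0,0]],[[0,0,0],[0,0,0]],[[0,0,0],[0,0,0]]]'

```text
time_s: 44.5
tcp_pos: [0.3606, 0.2979, 0.1525]
orientation: [0.079, -0.38, 0.921, 0.033]
force: [-0.2, -0.6, 0.2]
gripper_width: 0.0534
gripper_force: 18.0
```

```bash
cat >> h.py <<'E'
def dish(r=.024):
    d=wrist(); P=wcloud(d); R,c,s=tool(); m=(np.hypot(P[...,0]-c[0],P[...,1]-c[1])<.04)&(np.abs(P[...,2]-c[2]-.007)<.014); t=P[m]
    a=(t[:,:2].min(0)+t[:,:2].max(0))/2; cc=cv2.minAreaRect((t[:,:2]*1e3).astype(np.float32)); print("tcp",c,"held rect",cc[0],cc[1])
    u=t[np.hypot(*(t[:,:2]-np.array(cc[0])/1e3).T)<r]; print("plane",np.linalg.lstsq(np.c_[u[:,:2]-c[:2],np.ones(len(u))],u[:,2],rcond=None)[0],len(u)); return d
E
python3 - <<'E'
from h import *
d=dish(); cv2.imwrite("pics/w8.png",d["img"])
E
```

```text
tcp [0.3606955  0.29802297 0.15267247] held rect (358.2279968261719, 295.9946594238281) (49.4908447265625, 68.72103118896484)
plane [0.05517594 0.05881555 0.16291025] 6034
```

```bash
cat >> h.py <<'E'
def level(r=.02):
    d=wrist(); P=wcloud(d); R,c,s=tool(); f=np.array([-R[0,0],-R[1,0]]); f/=np.linalg.norm(f); g=np.array([-f[1],f[0]])
    q=P-c; a=q[...,:2]@f; b=q[...,:2]@g; m=(np.hypot(a,b)<r)&(q[...,2]>0)&(q[...,2]<.02); A=np.c_[a[m],b[m],np.ones(m.sum())]; z=q[...,2][m]
    k=np.ones(len(z),bool)
    for _ in range(6):
        x=np.linalg.lstsq(A[k],z[k],rcond=None)[0]; e=z-A@x; k=np.abs(e)<max(2*np.std(e[k]),.0008)
    print("slope fwd/side deg",np.degrees(x[:2]),"top above tcp",x[2],k.sum(),len(z),"rms",e[k].std()); 
    for lo in (-.03,-.02,-.01,0,.01,.02):
        w=(np.abs(b)<.008)&(a>lo)&(a<lo+.01)&(q[...,2]>-.01)&(q[...,2]<.025); print(lo,w.sum(),np.round(np.median(q[...,2][w])*1e3,1) if w.any() else "")
    return d
E
python3 - <<'E'
from h import *
level()
E
```

```text
slope fwd/side deg [-0.15518052  0.01695674] top above tcp 0.010416096466719978 3265 3707 rms 0.0003927018353360481
-0.03 733 9.6
-0.02 532 10.5
-0.01 490 10.4
0 444 10.4
0.01 429 10.3
0.02 37 10.1
```

View pics/w8.png

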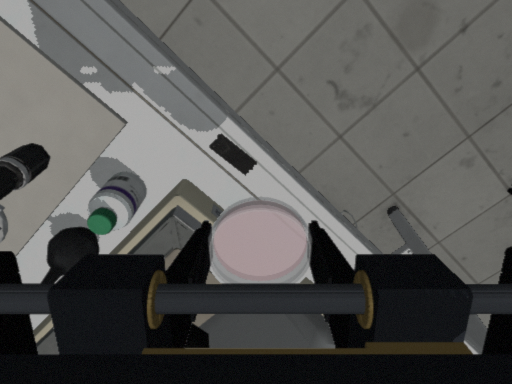

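The dish is held level (0.15°), its bottom 5.6 mm below the TCP. Lifting and carrying it across.

Call:
arm_command --commands '[[[-3,0,-17],[0,0,0]],[[-5,0,-28.5],[0,0,0]],[[-6,0,-34],[0,0,0]],[[-3,0,-17],[0,0,0]],[[6,-10.5,-1],[0,0,0]],[[12,-21,-2],[0,0,0]],[[18,-31,-3],[0,0,0]],[[20,-34.5,-3.5],[0,0,0]],[[20,-34.5,-3.5],[0,0,0]],[[20,-34.5,-3.5],[0,0,0]]]'

```text
time_s: 45.6
tcp_pos: [0.4088, 0.11, 0.2496]
orientation: [0.079, -0.38, 0.921, 0.034]
force: [1.5, -0.0, -0.5]
gripper_width: 0.0532
gripper_force: 18.0
```

Call:
arm_command --commands '[[[20,-34.5,-3.5],[0,0,0]],[[20,-34.5,-3.5],[0,0,0]],[[20,-34.5,-3.5],[0,0,0]],[[20,-34.5,-3.5],[0,0,0]],[[20,-34.5,-3.5],[0,0,0]],[[12,-21,-2],[0,0,0]],[[8,-14,-1.4],[0,0,0]],[[4,-7,-0.7],[0,0,0]],[[0,0,0],[0,0,0]],[[0,0,0],[0,0,0]]]'

```text
time_s: 46.6
tcp_pos: [0.4716, -0.1278, 0.2513]
orientation: [0.08, -0.381, 0.921, 0.034]
force: [0.5, 0.8, -0.7]
gripper_width: 0.0532
gripper_force: 18.0
```

Call:
arm_command --commands '[[[0,0,0],[0.7,0,4]],[[0,0,0],[1.3,0,7.5]],[[0,0,0],[1.3,0,7.5]],[[0,0,0],[1.3,0,7.5]],[[0,0,0],[1.3,0,7.5]],[[0,0,0],[1,0,5.5]],[[0,0,0],[0,0,0]],[[0,0,0],[0,0,0]],[[0,0,0],[0,0,0]],[[0,0,0],[0,0,0]]]'

```text
time_s: 47.6
tcp_pos: [0.4718, -0.1285, 0.2517]
orientation: [0.087, -0.042, 0.995, 0.004]
force: [-0.0, 0.2, -0.0]
gripper_width: 0.0526
gripper_force: 18.0
```

Run:
```python
from h import *
level(); togo(pk("str",26.5,0)/1e3,.011); togo(pk("str",26.5,0)/1e3,.06); R=tool()[0]; print(np.round(R,3),R.T@[0,0,-1], tool()[2]["joints"])
```

```text
slope fwd/side deg [-0.04495717  0.23621628] top above tcp 0.01072907220241451 3313 3709 rms 0.00038837345815573933
-0.03 744 10.0
-0.02 531 10.8
-0.01 482 10.7
0 456 10.7
0.01 419 10.7
0.02 34 10.5
tcp [ 0.4718 -0.1286  0.2517] phi 94.8 shift tool mm [ 41.1   0.4 237.2]
tcp [ 0.4718 -0.1286  0.2517] phi 94.8 shift tool mm [ 32.6   0.5 188.9]
[[-0.981 -0.084  0.172]
 [-0.083  0.996  0.016]
 [-0.173  0.001 -0.985]] [ 0.17306218 -0.00103315  0.98491036] [-0.42756906 -0.37787946  2.0500093   0.08854162  1.31888463 -2.09805825]
```

Call:
arm_command --commands '[[[3,0,17],[0,0,0]],[[5.5,0.5,31.5],[0,0,0]],[[6,0,34.5],[0,0,0]],[[6,0,34.5],[0,0,0]],[[6,0,34.5],[0,0,0]],[[5,0,28.5],[0,0,0]],[[3,0,17],[0,0,0]],[[1.5,0,8.5],[0,0,0]],[[0,0,0],[0,0,0]],[[0,0,0],[0,0,0]]]'

```text
time_s: 48.65
tcp_pos: [0.4728, -0.1283, 0.0436]
orientation: [0.087, -0.042, 0.995, 0.004]
force: [-0.1, 0.7, -0.1]
gripper_width: 0.0528
gripper_force: 18.0
```

Run:
```python
from h import *
d=level(); togo(pk("str",26.5,0)/1e3,.011); cv2.imwrite("pics/w9.png",d["img"])
```

```text
slope fwd/side deg [ 0.03179865 -0.04188463] top above tcp 0.0102370427467833 3270 3717 rms 0.000382430144377895
-0.03 772 9.5
-0.02 526 10.2
-0.01 493 10.3
0 456 10.3
0.01 411 10.2
0.02 19 10.1
tcp [ 0.4731 -0.1284  0.0441] phi 94.8 shift tool mm [ 6.5  0.6 32.4]
```

View pics/w9.png

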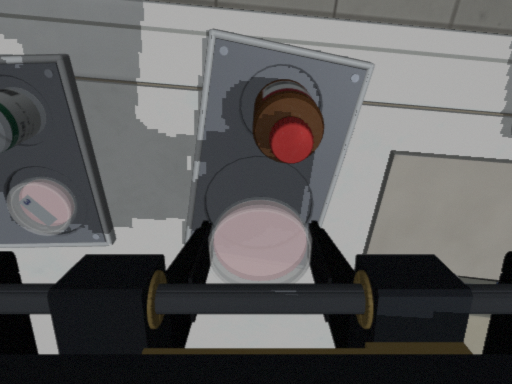

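The dish (260,243) is centred laterally on its pocket (u 205–313), and the amber bottle is upright at (288,125). Lowering.

Call:
arm_command --commands '[[[3,0.5,12],[0,0,0]],[[2,0,10],[0,0,0]],[[1,0,6],[0,0,0]],[[0.5,0,3],[0,0,0]],[[0.2,0,1],[0,0,0]],[[0,0,0.5],[0,0,0]],[[0,0,0],[0,0,0]],[[0,0,0],[0,0,0]],[[0,0,0],[0,0,0]],[[0,0,0],[0,0,0]]]'

```text
time_s: 49.7
tcp_pos: [0.471, -0.1275, 0.0096]
orientation: [0.087, -0.042, 0.995, 0.004]
force: [-0.7, -0.3, -0.2]
gripper_width: 0.053
gripper_force: 18.8
```

Call:
arm_command --commands '[[[0.1,0,0.5],[0,0,0]],[[0,0,0],[0,0,0]],[[0,0,0],[0,0,0]],[[0,0,0],[0,0,0]],[[0,0,0],[0,0,0]],[[0,0,0],[0,0,0]],[[0,0,0],[0,0,0]],[[-0.7,0,-4],[0,0,0]],[[-2.6,0,-15],[0,0,0]],[[-5,0,-28.5],[0,0,0]]]' --hand 0.7

```text
time_s: 50.7
tcp_pos: [0.4686, -0.1262, 0.055]
orientation: [0.084, -0.041, 0.996, 0.006]
force: [-0.2, 0.0, 0.3]
gripper_width: 0.0661
gripper_force: 0.0
```

Call:
arm_command --commands '[[[-6,0,-34],[0,0,0]],[[-6,0,-34],[0,0,0]],[[-6,0,-34],[0,0,0]],[[-6,0,-34],[0,0,0]],[[-6,0,-34],[0,0,0]],[[-4,0,-23],[0,0,0]],[[0,0,0],[0,0,0]],[[0,0,0],[0,0,0]],[[0,0,0],[0,0,0]],[[0,0,0],[0,0,0]]]'

```text
time_s: 51.7
tcp_pos: [0.4701, -0.1272, 0.2508]
orientation: [0.085, -0.041, 0.995, 0.005]
force: [-0.5, 0.1, 0.4]
gripper_width: 0.0665
gripper_force: 0.0
```

Run:
```python
from h import *
d=wrist(); P=wcloud(d); cv2.imwrite("pics/w10.png",d["img"])
print("pockets",pk("str",26.5,0),pk("str",-38.5,0))
box(P,(.472,-.128),.04,.0135,.03); box(P,(.408,-.12),.03,.015,.07); box(P,(.481,-.265),.03,.0125,.03); box(P,(.459,-.323),.05,.0145,.035); box(P,(.421,-.268),.03,.05,.07)
m=(np.hypot(P[...,0]-.4715,P[...,1]+.128)<.023)&(P[...,2]>.01); t=P[m]; print(np.linalg.lstsq(np.c_[t[:,:2]-[.472,-.128],np.ones(len(t))],t[:,2],rcond=None)[0])
d=cams.camera("top"); P=cloud(d); box(P,(.486,.232),.03,.05,.09);box(P,(.572,.234),.03,.05,.1);box(P,(.381,.042),.045,.012,.03)
```

```text
pockets [ 472.33996532 -127.90795924] [ 407.73250321 -120.77522902]
1866 min [ 0.44402248 -0.15562716  0.01361983] max [ 0.50115301 -0.09872315  0.02192228] rect [ 472.4 -127.6] [56.8 56.2] 6.7
935 min [ 0.39121266 -0.13643369  0.01625152] max [ 0.42440978 -0.10410949  0.06826948] rect [ 407.8 -120.3] [33.3 31.6] 6.7
854 min [ 0.46146497 -0.2834684   0.01275095] max [ 0.49922824 -0.24509831  0.01895719] rect [ 480.6 -264.2] [37.3 38.2] 46.7
1625 min [ 0.42060359 -0.33554658  0.0145291 ] max [ 0.49893583 -0.27372542  0.0250542 ] rect [ 458.5 -303.9] [77.8 59.3] 4.0
234 min [ 0.41433256 -0.27457998  0.05034685] max [ 0.42912087 -0.26020736  0.06089994] rect [ 421.7 -267.1] [14.5 14.3] 54.7
[-0.00400123 -0.00074929  0.01953317]
135 min [0.4687076  0.21632152 0.05011059] max [0.50409446 0.25078733 0.07671883] rect [486.2 233.8] [34.2 33.7] 73.8
39 min [0.5617606  0.22427057 0.05010377] max [0.58148579 0.24622812 0.08624036] rect [572.2 233.9] [17.7 21.4] 12.3
473 min [0.34469005 0.00627196 0.01218175] max [0.41543137 0.0747739  0.02472671] rect [380.7  41.1] [59.7 60.1] 18.0
```

View pics/w10.png

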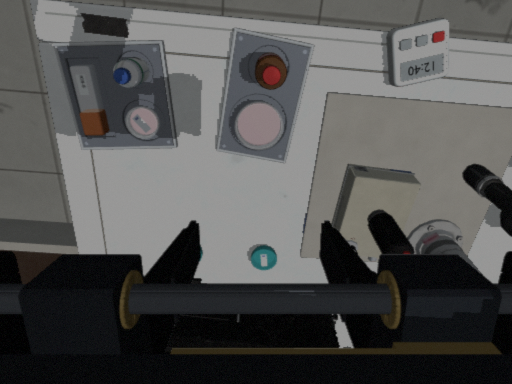

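Both trays are full: bottle (130,72), dish (142,122) and box (88,97) in the injection tray; amber bottle (270,70) and large dish (259,124) in the stripping tray. Everything is level, and the timer, blower and tall bottle haven't moved.

```bash
python3 -c "
from cell import manip; print(manip.hand_in())"
```

```text
the job is handed in; nothing more can be done
None
```

Both trays are made up and the job is handed in, with about 52 s on the clock: all five items sit in their pockets, the dishes level and the bottles upright, and the tall bottle, blower and timer were left where they stood.

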